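# First-in-first-out restock of a pipe-stub lane

## Robot

A 6-joint arm with a two-finger parallel gripper is mounted at the origin on the work surface. World frame = base frame: x ahead of the robot, y to its left, z up, the work surface at z = 0. Lengths are in m, angles in rad, forces in N, time in s.
With the tool pointing down it reaches from about 0.425 to 0.95 m from the base axis. Payload 14.7 kg.
Tool frame: the origin (TCP) lies at the very end of the fingers, on their centre line; the grasp point (between the pads) lies 19 mm behind it (grasp_offset is the distance from the TCP to the grasp point, in m); z points along the fingers, y is the direction in which the jaws open and shut (so a half turn about z gives the same grasp; the last joint's range is limited). The gripper opens to 85 mm and grips with 20 to 120 N. Pads are 22 mm wide; open, the fingers measure 114 mm over their backs; the gripper's body (76 mm by 85 mm) begins 54 mm behind the grasp point. The pads swing forward as they close: fully open they stand 13 mm farther back than shut.
Start: joints at [1.159, 0.48, 1.596, -0, 1.065, -0.047], TCP at [0.232, 0.607, 0.231] pointing down, gripper open.
Joint ranges: [-2.75, 2.75], [-0.82, 2.05], [0.23, 2.67], [-1.56, 4.7], [0.09, 2.69], [-2.92, 2.92]. Speed limits (rad/s): [1.89, 1.89, 2.39, 3.01, 3.01, 3.01].

## Interface

Orientations are given as a 3x3 rotation matrix whose columns are the frame's x, y, z axes.
In Python, from cell import * gives the robot as it stands.
- The arm moves only by the shell command python3 -m pendant 'ROWS' [FORCE]. ROWS is JSON, a list of rows, each a list of 3 entries, a list of its own where there are three numbers: the finger opening in cm, from 0 to 8.54, then the shift along the tool's x, y, z in cm, then the turn about the tool's z in degrees. A call has 1 to 20 rows; each row shifts and turns the pose as measured when the row begins, along the tool's axes as they then stand; what a row does not reach is not made up. A row lasts 1/10 s, in which the tool goes at most 50 mm and 8.59 degrees, less where a joint would pass 70% of its speed; a pose out of reach is approached as far as the arm can. A call with a gripper value outside its range is refused whole. The fingers move at their own pace and stop on an object; FORCE is the grip in N (left out, the last holds). Time passes only in rows, so rows that do not move let the fingers close. It gives the time, the measured TCP pose, the force and the opening at its end, in the units of the state.
- observe(): the state, without advancing time (a new reading comes with each control period).
- camera(name): name is "side" or "top"; returns a dict with "frame" (384x512x3 uint8, red, green, blue), "intrinsics" (3x3 intrinsics, pixels), "position" and "rotation" of the camera in the world. Camera axes: x right, y up, looking along -z (the intrinsics and any distortion apply to the point x, -y, -z); pixel columns grow to the right and rows downward; lengths in m; the calibration is good to about 2 mm. A picture is of the moment at which its call begins. There is no depth.
- close_job(): hands the job in, once; it reports no verdict.
The state is a dict: "time": time; "joints": joint angles; "dq": joint speeds; "effort": joint torques, N m; "eef_pos": TCP position; "ee_rot": TCP orientation; "contact_force": force on the tool from outside, world axes, zero at the start; "wrist_torque": the same for the moment, N m; "finger_gap": finger opening in m.
Only numpy, scipy, OpenCV 4.12 (cv2) and the standard library are available. Lean on these libraries where they do the work, as an engineer would, in place of code of your own. Each camera call takes 0.05 s, during which the arm holds its last target. There are 200 camera calls.

## Task

Restock the pipe-stub lane first in, first out: first bring the two old stubs already in the lane forward, in the order they stand, until they are closed up against the lane's front stop; then stand the new stub from the table in the lane right behind them, with no gap in the row wider than about a centimetre. Keep the stubs upright throughout, leave the other lane and everything else on the table as it is, and let go at the end.

Things in the scene. Friction and masses are not known exactly. Their poses are not given: they have to be found in the camera images.
- lane: Fixed grey sheet-metal channel holding the pipe stubs, open at top and back. Origin: on the table under its middle; +x along it to the back, -x to the front (robot) end, z up. Inside: floor top at z=12 mm, 60 mm wide, from x=-115 (inner face of the front stop, top at z=47) to x=+115 (open end). Side rails 4 mm thick, tops at z=30.
- other_lane: Bystander: an equal fixed channel beside it (238 x 68 mm outside), which holds only low domed caps. Origin and axes as for lane.
- front_stub: Old stub nearer the front stop: plain dull-steel pipe piece standing in the lane, outer diameter 48 mm, 90 mm tall, wall 4 mm, open at both ends, about 0.33 kg. Origin: on its axis at its underside; z up along the axis; its yaw means nothing. Gaps before and behind it at the start. It slides on the lane floor.
- back_stub: Old stub nearer the open back of the lane, same as front_stub (outer diameter 48 mm, 90 mm tall). Origin at the centre of its underside, z up. It drags hard if pressed down on the lane floor, less if held just clear of it; it can push the front stub ahead of it.
- new_stub: New stub, same as the old ones (outer diameter 48 mm, 90 mm tall, wall 4 mm, about 0.33 kg), standing on the table to the left or right of the two lanes. Origin: centre of its underside, z up. The tall thin tube on the opposite side is not stock for this lane.
- tall_tube: Bystander: thin steel tube standing on the table, diameter 32 mm, 130 mm tall; not to be moved. Origin at the centre of its underside.
- cap0: Bystander: domed steel cap in the other lane, diameter 48 mm, 29 mm high; not to be moved. Origin at the centre of its underside.
- cap1: Bystander: as cap0.
- cap2: Bystander: as cap0.
- disc: Bystander: reddish-brown grinding disc flat on the table, diameter 115 mm, 4 mm thick; not to be moved. Origin at the centre of its underside.
- brush: Bystander: hand brush lying on the table; not to be moved.
Things that resemble listed ones, but are neither listed nor needed, are in the scene too. What is shaped like the back_stub but green is not meant.

How it is judged:
On the way, in this order (a step that is already met when the one before it is completed fails the run):
1. the two old stubs stand closed up against the front stop, in their order (angle between each of front_stub, back_stub's own z axis and vertical below 0.08 rad and y of front_stub in the frame of lane between -0.012 and 0.012 m and z of front_stub in the frame of lane between 0.007 and 0.017 m and y of back_stub in the frame of lane between -0.012 and 0.012 m and z of back_stub in the frame of lane between 0.007 and 0.017 m and x of front_stub in the frame of lane below -0.079 m and x of back_stub in the frame of lane above -0.06 m and horizontal distance between front_stub and back_stub below 0.06 m), for 0.2 s.
2. the new stub stands in the lane behind the old ones (all of step 1 and angle between new_stub's own z axis and vertical below 0.08 rad and y of new_stub in the frame of lane between -0.012 and 0.012 m and z of new_stub in the frame of lane between 0.007 and 0.017 m and x of new_stub in the frame of lane above -0.02 m and horizontal distance between back_stub and new_stub below 0.06 m), for 0.2 s.
At the end, for the whole second after the job is handed in: All three stubs stand upright (within 0.08 rad), at rest on the lane floor and between its rails: front_stub within 12 mm of touching the front stop, back_stub behind it and new_stub behind that, each within 12 mm of touching the one ahead (all of step 2 and linear speed of each of front_stub, back_stub, new_stub below 0.02 m/s).
It fails at once if a pipe stub is tipped by more than 0.5 rad (angle between any of front_stub, back_stub, new_stub's own z axis and vertical above 0.5 rad).
It fails at once if a bystander (the tall thin tube, the domed caps in the other lane, the grinding disc, the brush) is moved by more than 30 mm (distance of any of tall_tube, cap0, cap1, cap2, disc, brush from where it was at the start of the episode above 0.03 m).
It also fails if it takes over 54 s, if anything falls off the work surface, if the arm or the gripper's body presses on something with over 40 N, if the wrist force passes 120 N, or if a joint passes its speed limit or range.

## Working session

There is one attempt and no reset: what is moved stays moved. The work goes in short steps, Python scripts to look and compute and a shell command to move; the robot and the scene stay as the last step left them, time stands still between calls to the robot, and variables do not carry over. Pictures are saved under pics/ and viewed, about 8 in all and at most 12, crops included, and the job is handed in when it is done.

```bash
mkdir -p pics; ls; python3 - <<'E'
from cell import *
import cv2,numpy as np
for n in("top","side"):
    c=camera(n); cv2.imwrite(f"pics/{n}0.png",c["frame"][:,:,::-1]); print(n,c["intrinsics"],c["position"],c["rotation"],[k for k in c])
s=observe(); print(s["time"],s["eef_pos"],s["ee_rot"],s["finger_gap"])
E
```

```text
pics
top [[378.43140259   0.         256.40564211]
 [  0.         378.43140259 188.45560265]
 [  0.           0.           1.        ]] [ 0.37768219 -0.02060162  1.00779403] [[-0.02982985  0.97998466 -0.19682542]
 [-0.99915992 -0.03477003 -0.02169085]
 [-0.02810033  0.19601304  0.98019858]] ['frame', 'intrinsics', 'position', 'rotation']
side [[363.56989173   0.         250.95961359]
 [  0.         363.56989173 192.54231141]
 [  0.           0.           1.        ]] [ 0.50028774 -0.60193681  0.78310497] [[ 0.99688833  0.0620397  -0.04862852]
 [-0.07878795  0.76484972 -0.63937263]
 [-0.00247297  0.64121445  0.76735775]] ['frame', 'intrinsics', 'position', 'rotation']
0.1 [0.23173748 0.60690366 0.23074042] [[-9.34201880e-01  3.56744560e-01 -4.08280462e-04]
 [ 3.56744793e-01  9.34201348e-01 -9.97480271e-04]
 [ 2.55704967e-05 -1.07749987e-03 -9.99999419e-01]] 0.08545328485829391
```

View pics/top0.png

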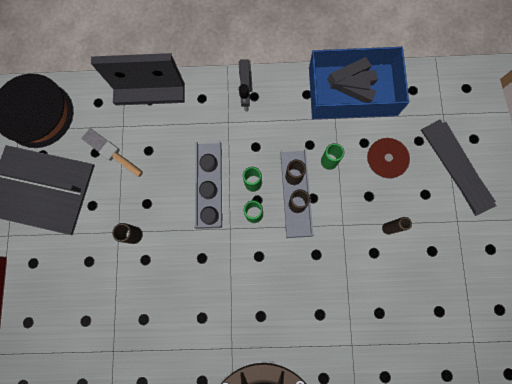

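View pics/side0.png

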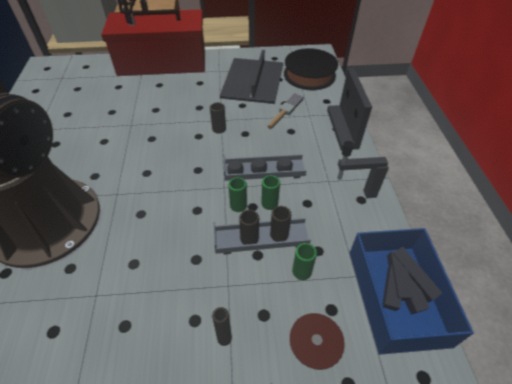

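The top view shows the lane at about (297,193), with two dark stubs at (296,171) and (299,201). The other lane, with its caps, is at (208,185).

Candidates for the new stub:
- **Dark pipe at (125,233):** wide and short, so it fits the description.
- **Tube at (397,225):** thin and tall, so it is the tall_tube.
- **Green pieces at (253,179), (253,211) and (333,155):** decoys.

I'll enlarge these areas to confirm.

```bash
cat > h.py <<'E'
import numpy as np
from cell import *
def ray(c,u,v):
    K=c["intrinsics"];R=np.array(c["rotation"])
    return R@np.array([(u-K[0,2])/K[0,0],-(v-K[1,2])/K[1,1],-1])
def px2w(c,u,v,z):
    p=np.array(c["position"]);d=ray(c,u,v); return p+d*(z-p[2])/d[2]
def w2px(c,P):
    K=c["intrinsics"];q=(np.atleast_2d(P)-c["position"])@np.array(c["rotation"])
    return np.c_[K[0,0]*q[:,0]/-q[:,2]+K[0,2],K[1,1]*q[:,1]/q[:,2]+K[1,2]]
E
python3 - <<'E'
import cv2,numpy as np
t=cv2.imread("pics/top0.png");s=cv2.imread("pics/side0.png")
def crop(im,u0,v0,w,h,W,H): return cv2.resize(np.clip(im[v0:v0+h,u0:u0+w].astype(float)*1.6,0,255).astype(np.uint8),(W,H),interpolation=cv2.INTER_CUBIC)
a=crop(t,265,145,60,100,360,600)   # x6
b=crop(t,100,215,50,35,400,280)   # x8
c=crop(t,372,208,50,35,400,280)
out=np.zeros((600,800,3),np.uint8); out[:,:360]=a; out[:280,380:780]=b; out[300:580,380:780]=c
cv2.imwrite("pics/crop1.png",out)
E
```

```text
(no output)
```

View pics/crop1.png

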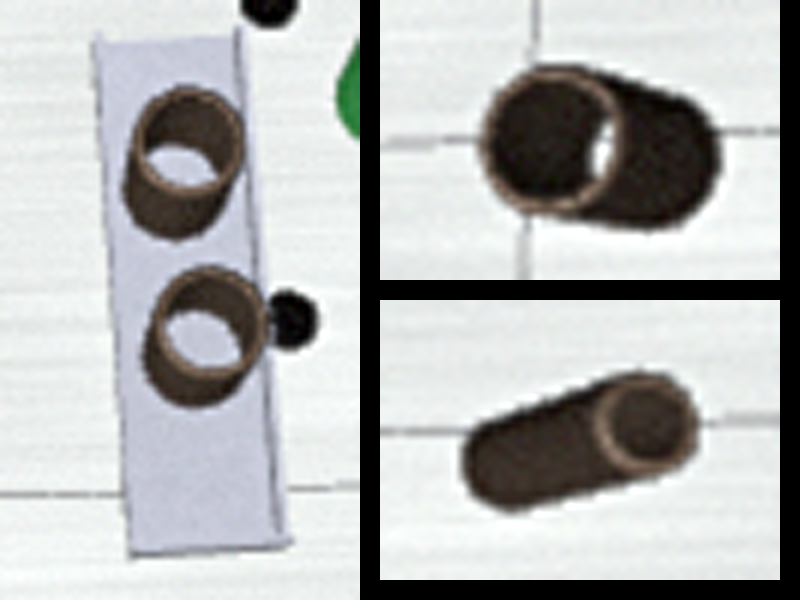

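The crop confirms it. The piece at (122,232) is the wide stub, with a rim about 18 px across. The right one, at (404,223), has a rim about 12 px across and is the tall tube. Next I'll fit the silhouettes.

```bash
cat >> h.py <<'E'
import cv2
from scipy.optimize import minimize
def cyl(x,y,z=0.,r=.024,h=.09):
    a=np.linspace(0,2*np.pi,40,endpoint=False)
    ring=np.c_[x+r*np.cos(a),y+r*np.sin(a),0*a]
    return np.vstack([ring+[0,0,z],ring+[0,0,z+h]])
def lanepts(x,y,t,L0=-.119,L1=.119):
    P=np.array([[a,b,z] for a in(L0,L1) for b in(-.034,.034) for z in(0,.03)]+[[a,b,.047] for a in(L0,L0+.004) for b in(-.034,.034)])
    c,s=np.cos(t),np.sin(t); return P@np.array([[c,-s,0],[s,c,0],[0,0,1]]).T+[x,y,0]
S=8
def sil(c,P,box):
    u0,v0,w,h=box; q=((w2px(c,P)-[u0,v0]+.5)*S-.5).astype(np.float32)
    m=np.zeros((h*S,w*S),np.uint8); cv2.fillConvexPoly(m,np.round(cv2.convexHull(q)*16).astype(np.int32),1,shift=4); return m.astype(bool)
def up(f,box):
    u0,v0,w,h=box; return cv2.resize(f[v0:v0+h,u0:u0+w],(w*S,h*S),interpolation=cv2.INTER_LINEAR)
def fit(c,mask,box,model,p0,d):
    cost=lambda p:1-(lambda m:(m&mask).sum()/(m|mask).sum())(sil(c,model(*p),box))
    sx=np.vstack([p0]+[np.array(p0)+np.eye(len(p0))[i]*d[i] for i in range(len(p0))])
    r=minimize(cost,p0,method="Nelder-Mead",options=dict(initial_simplex=sx,xatol=1e-4,fatol=1e-4)); return r.x,r.fun
def dark(img,th=75):
    g=img.astype(int); m=((g.max(2)<th)&(g[:,:,1]-g[:,:,0]<25)).astype(np.uint8)
    cs,_=cv2.findContours(m,cv2.RETR_EXTERNAL,cv2.CHAIN_APPROX_NONE); o=np.zeros_like(m)
    cv2.drawContours(o,[max(cs,key=cv2.contourArea)],-1,1,-1)
    return cv2.morphologyEx(o,cv2.MORPH_OPEN,np.ones((5*S,5*S),np.uint8)).astype(bool)
E
python3 - <<'E'
from h import *
t=camera("top");s=camera("side");f=t["frame"]
print("hand rims", px2w(t,296.5,168.4,.102)[:2],px2w(t,299.9,198.6,.102)[:2],px2w(t,121.6,232.4,.09)[:2],"tube",px2w(t,405.5,223.3,.13)[:2])
# lane
box=(265,140,60,110); g=up(f,box).astype(int)
vis=[]
print("lane px",f[235-10,300],"table",f[150,275],"stub",f[210,292])
m=((g[:,:,2]-g[:,:,0]>14)).astype(np.uint8)
m=cv2.morphologyEx(m,cv2.MORPH_OPEN,np.ones((9,9),np.uint8))
cs,_=cv2.findContours(m,cv2.RETR_EXTERNAL,cv2.CHAIN_APPROX_NONE);hull=cv2.convexHull(max(cs,key=cv2.contourArea))
M=np.zeros_like(m);cv2.fillConvexPoly(M,hull,1);M=M.astype(bool)
c0=px2w(t,297,195,0.01)
for L in((-.119,.119),(-.119,.115),(-.123,.115)):
    p,e=fit(t,M,box,lambda x,y,a:lanepts(x,y,a,*L),[c0[0],c0[1],.05],[.01,.01,.05]); print("lane",L,p,e)
def st(c,box,guess,z,name):
    d=dark(up(c["frame"],box)); q,e=fit(c,d,box,lambda x,y:cyl(x,y,z),guess,[.01,.01]); print(name,q,e); return d
st(t,(280,155,32,32),px2w(t,296.5,168.4,.102)[:2],.012,"back top")
st(t,(284,185,28,30),px2w(t,299.9,198.6,.102)[:2],.012,"front top")
st(t,(105,215,45,35),px2w(t,121.6,232.4,.09)[:2],0,"new top")
st(s,(203,97,32,42),px2w(t,121.6,232.4,.09)[:2],0,"new side")
st(s,(267,202,28,45),px2w(t,296.5,168.4,.102)[:2],.012,"back side")
st(s,(234,206,28,40),px2w(t,299.9,198.6,.102)[:2],.012,"front side")
cv2.imwrite("pics/m.png",M*255)
E
```

```text
hand rims [ 0.60636911 -0.10068984] [ 0.53079777 -0.10508445] [0.46424682 0.33216262] tube [ 0.46016376 -0.34130574]
lane px [122 124 133] table [146 149 148] stub [35 27 25]Traceback (most recent call last):
  File "<stdin>", line 10, in <module>
ValueError: max() iterable argument is empty
```

```bash
python3 - <<'E'
from h import *
t=camera("top");s=camera("side");f=t["frame"]
box=(265,140,60,110); g=up(f,box).astype(int)
m=((g[:,:,2]-g[:,:,0]>6)).astype(np.uint8)
m=cv2.morphologyEx(m,cv2.MORPH_OPEN,np.ones((17,17),np.uint8))
cs,_=cv2.findContours(m,cv2.RETR_EXTERNAL,cv2.CHAIN_APPROX_NONE);hull=cv2.convexHull(max(cs,key=cv2.contourArea))
M=np.zeros_like(m);cv2.fillConvexPoly(M,hull,1);M=M.astype(bool)
c0=px2w(t,297,195,0.01)
for L in((-.119,.119),(-.119,.115)):
    p,e=fit(t,M,box,lambda x,y,a:lanepts(x,y,a,*L),[c0[0],c0[1],.05],[.01,.01,.05]); print("lane",L,p,e)
def st(c,box,guess,z,name):
    d=dark(up(c["frame"],box)); q,e=fit(c,d,box,lambda x,y:cyl(x,y,z),guess,[.01,.01]); print(name,q,e)
    l=[(q[0]-p[0])*np.cos(p[2])+(q[1]-p[1])*np.sin(p[2]),-(q[0]-p[0])*np.sin(p[2])+(q[1]-p[1])*np.cos(p[2])];print("   in lane",l)
st(t,(280,155,32,32),px2w(t,296.5,168.4,.102)[:2],.012,"back top")
st(t,(284,185,26,30),px2w(t,299.9,198.6,.102)[:2],.012,"front top")
st(t,(105,215,45,35),px2w(t,121.6,232.4,.09)[:2],0,"new top")
st(s,(203,97,32,42),px2w(t,121.6,232.4,.09)[:2],0,"new side")
st(s,(267,202,28,45),px2w(t,296.5,168.4,.102)[:2],.012,"back side")
st(s,(234,206,28,40),px2w(t,299.9,198.6,.102)[:2],.012,"front side")
v=up(f,box)[:,:,::-1].copy()
v=np.clip(v*1.5,0,255).astype(np.uint8)
cv2.polylines(v,[np.round(cv2.convexHull(((w2px(t,lanepts(*p))-[265,140]+.5)*S-.5).astype(np.float32))).astype(int)],1,(0,0,255),1)
cv2.imwrite("pics/ov.png",cv2.resize(v,(327,600)))
E
```

```text
lane (-0.119, 0.119) [ 0.56573745 -0.10253282  0.01444366] 0.06869690203023537
lane (-0.119, 0.115) [ 0.56520661 -0.10271933  0.01217569] 0.05398993717250189
back top [ 0.60589508 -0.10014145] 0.09717154932630134
   in lane [np.float64(0.040716843288072575), np.float64(0.0020822947128798733)]
front top [ 0.53159652 -0.10620445] 0.07643386202350022
   in lane [np.float64(-0.033650026494755375), np.float64(-0.0030756460607309992)]
new top [0.46542437 0.33038521] 0.12863193436602194
   in lane [np.float64(-0.09450162614160579), np.float64(0.4342873313597955)]
new side [0.4676929  0.33680024] 0.18200205690778193
   in lane [np.float64(-0.0921551555587839), np.float64(0.4406742640216302)]
back side [ 0.60892066 -0.09837994] 0.14507543127250233
   in lane [np.float64(0.04376364450709994), np.float64(0.003806837953107929)]
front side [ 0.53303476 -0.09953846] 0.14260047483583937
   in lane [np.float64(-0.03213072978228847), np.float64(0.003572347974725581)]
```

View pics/ov.png

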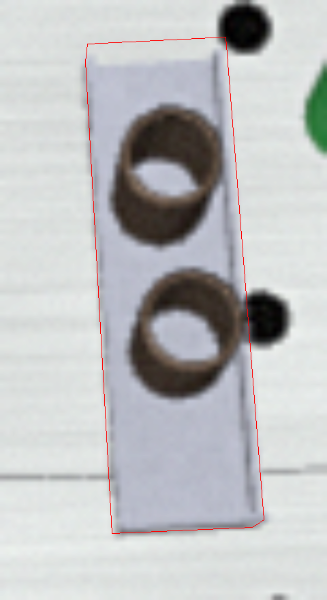

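The overlay's rails and front edge match. The fitted back end overshoots by a few mm, so I'll find x by contact against the stop. The lane is at about (0.566,-0.1025) with yaw 0.013. The back stub is at about (0.606,-0.101), the front stub at (0.532,-0.105) and the new stub at (0.465,0.332). I'll turn the tool so the jaws open across the lane, with a 6 cm opening to stay clear of the green stubs.

```bash
cat >> h.py <<'E'
def go(x,y,z,yaw=.013):
    s=observe();R=np.array(s["ee_rot"]);d=R.T@(np.array([x,y,z])-s["eef_pos"])*100
    yw=np.array([-np.sin(yaw),np.cos(yaw),0]);a=R.T@yw
    print("shift cm",d.round(2),"turn",np.degrees(np.arctan2(-a[0],a[1])).round(2),"t",s["time"],"pos",np.round(s["eef_pos"],4),"gap",round(s["finger_gap"],4),"F",np.round(s["contact_force"],1),"j6",s["joints"][5])
E
python3 -m pendant '[[6,[0,0,0],-7.2],[6,[0,0,0],-7.2],[6,[0,0,0],-7.2],[6,[0,0,0],0]]' 30
python3 - <<'E'
from h import *
go(.606,-.101,.23)
t=camera("top")
for u,v in((253,173),(253,205),(333,150)): print(px2w(t,u,v,.09)[:2])
E
```

```text
time: 0.7
eef_pos: [0.2317, 0.6069, 0.2308]
ee_rot: [[-1.0, -0.025, -0.0], [-0.025, 1.0, -0.001], [0.0, -0.001, -1.0]]
contact_force: [1.0, -0.4, 0.1]
finger_gap: 0.0599
shift cm [-35.65 -71.71   0.13] turn 0.69 t 0.7 pos [0.2317 0.6069 0.2308] gap 0.0599 F [ 1.  -0.4  0.1] j6 -0.43640148917798155
[0.60159014 0.00703079]
[0.52089725 0.00929726]
[ 0.65357348 -0.19549379]
```

```bash
python3 -m pendant '[[6,[-2.2,-4.4,0],0.7],[6,[-2.2,-4.4,0],0],[6,[-2.2,-4.4,0],0],[6,[-2.2,-4.4,0],0],[6,[-2.2,-4.4,0],0],[6,[-2.2,-4.4,0],0],[6,[-2.2,-4.4,0],0],[6,[-2.2,-4.4,0],0],[6,[-2.2,-4.4,0],0],[6,[-2.2,-4.4,0],0],[6,[-2.2,-4.4,0],0],[6,[-2.2,-4.4,0],0],[6,[-2.2,-4.4,0],0],[6,[-2.2,-4.4,0],0],[6,[-2.2,-4.4,0],0],[6,[-2.2,-4.4,0],0]]'
python3 -c "
from h import *
go(.606,-.101,.12)"
```

```text
time: 2.35
eef_pos: [0.5707, -0.1142, 0.2318]
ee_rot: [[-0.998, 0.059, 0.007], [0.059, 0.998, 0.004], [-0.007, 0.004, -1.0]]
contact_force: [1.1, -0.3, 0.2]
finger_gap: 0.0602
shift cm [-3.37  1.48 11.21] turn -4.11 t 2.35 pos [ 0.5707 -0.1142  0.2318] gap 0.0602 F [ 1.1 -0.3  0.2] j6 -1.768678764768657
```

```bash
python3 -m pendant '[[6,[-1.7,0.7,1.5],-4.1],[6,[-1.7,0.7,1.5],0],[6,[0,0,2],0],[6,[0,0,2],0],[6,[0,0,0],0]]'
python3 -c "
from h import *
go(.606,-.101,.05)"
```

```text
time: 2.85
eef_pos: [0.6103, -0.1097, 0.1602]
ee_rot: [[-1.0, 0.016, 0.011], [0.016, 1.0, 0.002], [-0.011, 0.002, -1.0]]
contact_force: [-1.3, -0.0, 0.2]
finger_gap: 0.0598
shift cm [ 0.57  0.84 11.02] turn -1.65 t 2.85 pos [ 0.6103 -0.1097  0.1602] gap 0.0598 F [-1.3 -0.   0.2] j6 -1.7876134560623287
```

```bash
python3 -m pendant '[[6,[0.4,0.8,1.5],-1.6],[6,[0.1,0,1.5],0],[6,[0,0,0],0]]'
python3 -c "
from h import *
go(.606,-.101,.05)
for n in ('top','side'):
    c=camera(n); cv2.imwrite(f'pics/{n}1.png',c['frame'][:,:,::-1])
t=cv2.imread('pics/top1.png')[120:260,230:370];s=cv2.imread('pics/side1.png')[130:270,190:330]
o=np.hstack([cv2.resize(np.clip(a*1.5,0,255).astype(np.uint8),(400,400),interpolation=2) for a in(t,s)]);cv2.imwrite('pics/pre.png',o)"
```

```text
time: 3.15
eef_pos: [0.6065, -0.1016, 0.1316]
ee_rot: [[-1.0, -0.004, 0.013], [-0.004, 1.0, 0.001], [-0.013, 0.001, -1.0]]
contact_force: [0.3, -0.2, -0.2]
finger_gap: 0.0599
shift cm [0.15 0.05 8.16] turn -0.49 t 3.15 pos [ 0.6065 -0.1016  0.1316] gap 0.0599 F [ 0.3 -0.2 -0.2] j6 -1.7965918708999782
```

View pics/pre.png

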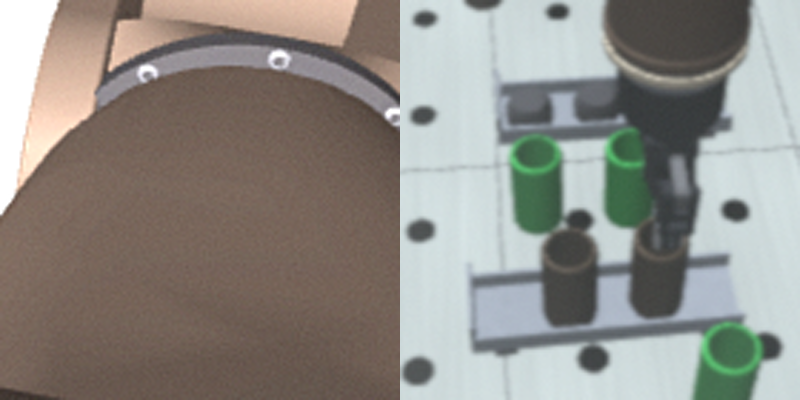

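```bash
python3 -m pendant '[[6,[0.1,0,1.5],-0.5],[6,[0,0,1.5],0],[6,[0,0,1.5],0],[6,[0,0,1.5],0],[6,[0,0,1.5],0],[6,[0,0,0.4],0],[6,[0,0,0],0]]'
python3 -c "
from h import *
go(.606,-.101,.05)"
```

```text
time: 3.95
eef_pos: [0.6095, -0.1026, 0.0508]
ee_rot: [[-1.0, -0.011, 0.019], [-0.011, 1.0, -0.0], [-0.019, -0.0, -1.0]]
contact_force: [0.2, -0.1, -0.3]
finger_gap: 0.0598
shift cm [0.35 0.17 0.07] turn -0.11 t 3.95 pos [ 0.6095 -0.1026  0.0508] gap 0.0598 F [ 0.2 -0.1 -0.3] j6 -1.8052349807958887
```

```bash
python3 -m pendant '[[6,[0.3,0.1,0],0],[4,[0,0,0],0],[4,[0,0,0],0],[4,[0,0,0],0],[4,[0,0,0],0],[4,[0,0,0],0]]' 30
python3 -c "
from h import *
go(.606,-.101,.05)"
```

```text
time: 4.55
eef_pos: [0.6069, -0.1017, 0.0524]
ee_rot: [[-1.0, -0.011, 0.021], [-0.011, 1.0, -0.001], [-0.021, -0.001, -1.0]]
contact_force: [0.5, -0.3, -4.8]
finger_gap: 0.0481
shift cm [0.09 0.07 0.24] turn -0.12 t 4.55 pos [ 0.6069 -0.1017  0.0524] gap 0.0481 F [ 0.5 -0.3 -4.8] j6 -1.8045292596965605
```

```bash
python3 -m pendant '[[4,[0.2,0,-0.1],0],[4,[0.8,0,-0.02],0],[4,[0.8,0,-0.02],0],[4,[0.5,0,-0.01],0],[4,[0,0,0],0]]' 40
python3 -c "
from h import *
go(.53,-.103,.0525)"
```

```text
time: 5.05
eef_pos: [0.581, -0.1019, 0.0534]
ee_rot: [[-1.0, -0.011, 0.02], [-0.011, 1.0, -0.0], [-0.02, -0.001, -1.0]]
contact_force: [-0.3, 0.3, -4.1]
finger_gap: 0.0477
shift cm [ 5.1  -0.06 -0.02] turn -0.13 t 5.05 pos [ 0.581  -0.1019  0.0534] gap 0.0477 F [-0.3  0.3 -4.1] j6 -1.8150124401114982
```

```bash
python3 -m pendant '[[4,[0.5,0,0],0],[4,[0.5,0,-0.01],0],[4,[0.5,0,-0.01],0],[4,[0.5,0,-0.01],0],[4,[0.5,0,-0.01],0],[4,[0.5,0,-0.01],0],[4,[0.5,0,-0.01],0],[4,[0.5,0,-0.01],0],[4,[0,0,0],0]]'
python3 -c "
from h import *
go(.5235,-.103,.0525)"
```

```text
time: 5.95
eef_pos: [0.5392, -0.1027, 0.0538]
ee_rot: [[-1.0, -0.011, 0.024], [-0.011, 1.0, -0.001], [-0.024, -0.001, -1.0]]
contact_force: [0.8, 0.1, -4.3]
finger_gap: 0.0474
shift cm [ 1.58 -0.02  0.1 ] turn -0.13 t 5.95 pos [ 0.5392 -0.1027  0.0538] gap 0.0474 F [ 0.8  0.1 -4.3] j6 -1.8356468837909865
```

```bash
python3 -m pendant '[[4,[0.4,0,0],0],[4,[0.3,0,0],0],[4,[0.3,0,0],0],[4,[0,0,0],0]]'
python3 -m pendant '[[4,[0.2,0,0],0],[4,[0.2,0,0],0]]'
python3 -m pendant '[[4,[0.2,0,0],0]]'
python3 -c "
from h import *
go(.5235,-.103,.0525)"
```

```text
time: 6.35
eef_pos: [0.5295, -0.103, 0.054]
ee_rot: [[-1.0, -0.011, 0.026], [-0.011, 1.0, -0.002], [-0.026, -0.002, -1.0]]
contact_force: [1.0, 0.6, -4.2]
finger_gap: 0.0478
time: 6.55
eef_pos: [0.526, -0.1032, 0.0541]
ee_rot: [[-1.0, -0.011, 0.027], [-0.011, 1.0, -0.002], [-0.027, -0.002, -1.0]]
contact_force: [4.8, 0.2, -1.1]
finger_gap: 0.0478
time: 6.65
eef_pos: [0.5242, -0.1033, 0.0541]
ee_rot: [[-1.0, -0.011, 0.027], [-0.011, 1.0, -0.002], [-0.027, -0.002, -1.0]]
contact_force: [4.4, 0.5, -2.0]
finger_gap: 0.0476
shift cm [0.08 0.03 0.16] turn -0.13 t 6.65 pos [ 0.5242 -0.1033  0.0541] gap 0.0476 F [ 4.4  0.5 -2. ] j6 -1.844808498364549
```

```bash
for i in 1; do python3 -m pendant '[[4,[0.15,0,0],0],[4,[0.15,0,0],0]]'; python3 -m pendant '[[4,[0.15,0,0],0]]'; done; python3 -c "
from h import *
c=camera('side');cv2.imwrite('pics/p2.png',cv2.resize(np.clip(c['frame'][150:270,190:330,::-1]*1.5,0,255).astype(np.uint8),(700,600),interpolation=2))"
```

```text
time: 6.85
eef_pos: [0.5213, -0.1034, 0.0542]
ee_rot: [[-1.0, -0.011, 0.028], [-0.011, 1.0, -0.002], [-0.028, -0.002, -1.0]]
contact_force: [8.2, 1.1, 1.7]
finger_gap: 0.0475
time: 6.95
eef_pos: [0.521, -0.1036, 0.0545]
ee_rot: [[-0.999, -0.011, 0.03], [-0.011, 1.0, -0.003], [-0.03, -0.003, -1.0]]
contact_force: [11.5, 1.1, -0.5]
finger_gap: 0.0476
```

View pics/p2.png

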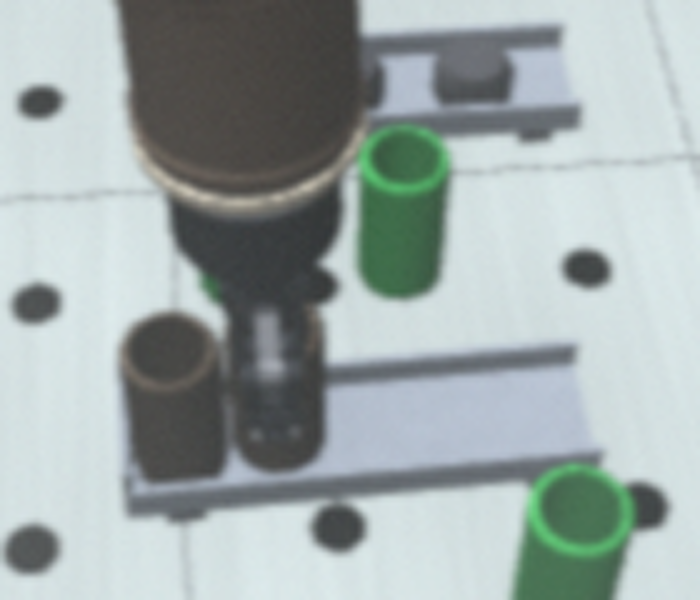

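The side view shows both old stubs at the front end, at (170,400) and (280,390). The push stalled at 11.5 N, so they are against the stop. I'll lower, release and rise.

```bash
python3 -m pendant '[[4,[-0.02,0,0.1],0],[4,[0,0,0.1],0],[6,[0,0,0],0],[6,[0,0,0],0],[6,[0,0,0],0],[6,[0,0,0],0]]'
python3 -m pendant '[[6,[0,0,-1],0],[6,[0,0,-2],0],[6,[0,0,-3],0],[6,[0,0,-4],0],[6,[0,0,-4],0],[6,[0,0,-4],0],[6,[0,0,0],0]]'
python3 -c "
from h import *
go(.465,.332,.23,-.02)"
```

```text
time: 7.6
eef_pos: [0.519, -0.1032, 0.0521]
ee_rot: [[-1.0, -0.011, 0.027], [-0.011, 1.0, -0.002], [-0.027, -0.002, -1.0]]
contact_force: [0.0, -0.0, -0.1]
finger_gap: 0.0599
time: 8.3
eef_pos: [0.512, -0.1026, 0.242]
ee_rot: [[-1.0, -0.011, 0.024], [-0.011, 1.0, -0.001], [-0.024, -0.002, -1.0]]
contact_force: [-0.6, -0.8, -1.0]
finger_gap: 0.0601
shift cm [ 4.27 43.51  1.03] turn 1.75 t 8.3 pos [ 0.512  -0.1026  0.242 ] gap 0.0601 F [-0.6 -0.8 -1. ] j6 -1.844111387419651
```

```bash
python3 -m pendant '[[7,[0.5,4.8,0],0],[7,[0.5,4.8,0],0],[7,[0.5,4.8,0],0],[7,[0.5,4.8,0],0],[7,[0.5,4.8,0],0],[7,[0.5,4.8,0],0],[7,[0.5,4.8,0],0],[7,[0.5,4.8,0],0],[7,[0.3,4,0],0],[7,[0,0,0],0]]'
python3 -c "
from h import *
go(.465,.332,.13)
t=camera('top');s=camera('side')
f=t['frame']
cv2.imwrite('pics/top3.png',f[:,:,::-1])
o=np.hstack([cv2.resize(np.clip(a[:,:,::-1]*1.5,0,255).astype(np.uint8),(400,400),interpolation=2) for a in(f[140:250,250:360],s['frame'][150:260,200:310])]);cv2.imwrite('pics/p3.png',o)"
```

```text
time: 9.3
eef_pos: [0.4623, 0.3344, 0.246]
ee_rot: [[-0.999, -0.004, 0.032], [-0.004, 1.0, -0.002], [-0.032, -0.002, -0.999]]
contact_force: [0.5, -0.1, 0.5]
finger_gap: 0.0698
shift cm [ 0.11 -0.22 11.61] turn -0.5 t 9.3 pos [0.4623 0.3344 0.246 ] gap 0.0698 F [ 0.5 -0.1  0.5] j6 -0.9767570345104274
```

View pics/p3.png

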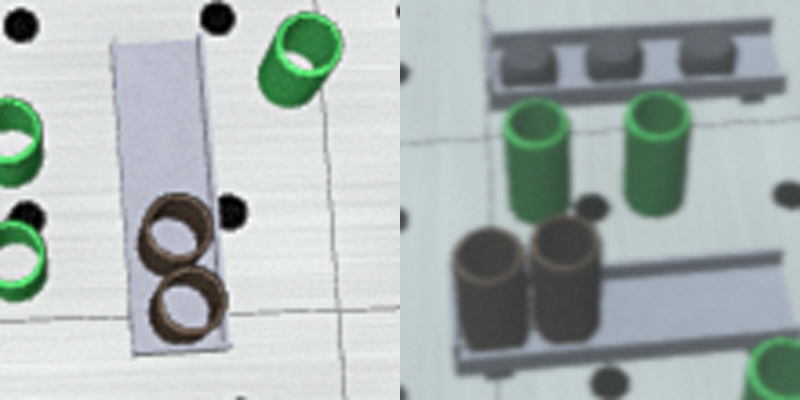

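Both old stubs stand touching at the front stop, with top-view rims at about (298,202) and (302,223) and about 50 mm between centres. Now I'll lower onto the new stub.

```bash
python3 -m pendant '[[7,[0.1,-0.2,3],0],[7,[0.1,0,3],0],[7,[0.1,0,3],0],[7,[0.1,0,2],0],[7,[0,0,0],0]]'
python3 -c "
from h import *
go(.465,.332,.042)
t=camera('top')
print('back',px2w(t,298.1,202.3,.102),'front',px2w(t,301.9,222.7,.102))
s=camera('side')
cv2.imwrite('pics/p4.png',cv2.resize(np.clip(s['frame'][70:170,165:285,::-1]*1.5,0,255).astype(np.uint8),(600,500),interpolation=2))"
```

```text
time: 9.9
eef_pos: [0.463, 0.3217, 0.1346]
ee_rot: [[-0.999, 0.002, 0.033], [0.002, 1.0, -0.004], [-0.033, -0.004, -0.999]]
contact_force: [-1.0, -0.2, -0.4]
finger_gap: 0.07
shift cm [0.11 1.07 9.26] turn -0.84 t 9.9 pos [0.463  0.3217 0.1346] gap 0.07 F [-1.  -0.2 -0.4] j6 -0.9783908473374902
back [ 0.5218895  -0.10027528  0.102     ] front [ 0.47226787 -0.10679245  0.102     ]
```

View pics/p4.png

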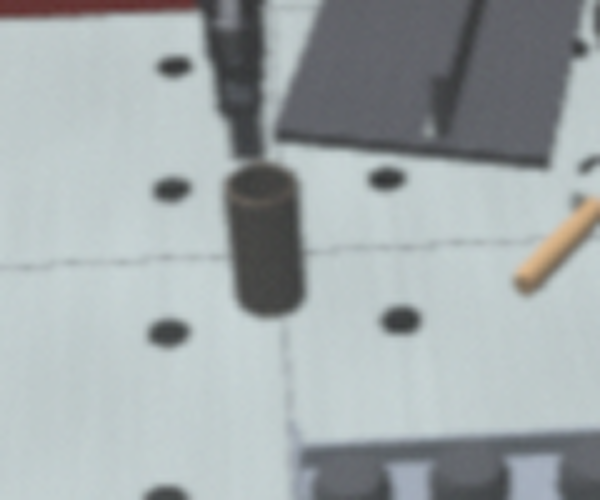

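```bash
python3 -c "
from h import *
s=camera('side')
print(w2px(s,[[.463,.2807,.1346],[.465,.332,.09],[.4677,.3368,.09]]), px2w(s,217,106.8,.09))
go(.466,.333,.042)"
```

```text
[[214.91348491 104.42714851]
 [216.43480787 106.20257909]
 [217.27655647 105.21241763]] [0.46668984 0.32884429 0.09      ]
shift cm [0.24 0.96 9.56] turn -0.82 t 10.05 pos [0.4649 0.3235 0.1377] gap 0.0697 F [-0.1 -0.5  0.7] j6 -0.9780909279730723
```

```bash
python3 -m pendant '[[7,[0.2,0.8,0],-0.8],[7,[0,0,0],0],[7,[0,0,0],0]]'
python3 -c "
from h import *
go(.466,.331,.042)"
```

```text
time: 10.35
eef_pos: [0.4645, 0.3329, 0.1411]
ee_rot: [[-0.999, -0.013, 0.042], [-0.013, 1.0, 0.001], [-0.042, 0.001, -0.999]]
contact_force: [-0.1, -0.7, 0.7]
finger_gap: 0.07
shift cm [ 0.26 -0.2   9.91] turn 0.02 t 10.35 pos [0.4645 0.3329 0.1411] gap 0.07 F [-0.1 -0.7  0.7] j6 -0.978159102057048
```

```bash
python3 -m pendant '[[7,[0.1,-0.1,2],0],[7,[0.1,-0.1,2],0],[7,[0,0,2],0],[7,[0,0,2],0],[7,[0,0,1],0],[7,[0,0,0.5],0]]'
python3 -c "
from h import *
go(.466,.331,.042)"
```

```text
time: 10.95
eef_pos: [0.4693, 0.3339, 0.0475]
ee_rot: [[-0.999, -0.015, 0.049], [-0.015, 1.0, 0.006], [-0.049, 0.005, -0.999]]
contact_force: [0.4, -0.5, 0.6]
finger_gap: 0.0706
shift cm [ 0.36 -0.28  0.53] turn 0.12 t 10.95 pos [0.4693 0.3339 0.0475] gap 0.0706 F [ 0.4 -0.5  0.6] j6 -0.9709576742429334
```

```bash
python3 -m pendant '[[7,[0.35,-0.25,0.3],0],[4,[0,0,0.1],0],[4,[0,0,0],0],[4,[0,0,0],0],[4,[0,0,0],0]]' 45
python3 -c "
from h import *
go(.466,.331,.042)"
```

```text
time: 11.45
eef_pos: [0.4663, 0.3316, 0.0448]
ee_rot: [[-0.999, -0.016, 0.05], [-0.015, 1.0, 0.007], [-0.05, 0.006, -0.999]]
contact_force: [0.3, 0.4, -3.6]
finger_gap: 0.0482
shift cm [ 0.05 -0.06  0.28] turn 0.14 t 11.45 pos [0.4663 0.3316 0.0448] gap 0.0482 F [ 0.3  0.4 -3.6] j6 -0.9704886492329008
```

```bash
python3 -m pendant '[[4,[0,0,-1],0],[4,[0,0,-3],0],[4,[0,0,-4.5],0],[4,[0,0,-4.5],0],[4,[0,0,-4],0],[4,[0,0,0],0]]' 60
python3 -c "
from h import *
go(.585,-.102,.22)"
```

```text
time: 12.05
eef_pos: [0.4563, 0.3297, 0.2235]
ee_rot: [[-0.999, -0.016, 0.048], [-0.015, 1.0, 0.006], [-0.048, 0.005, -0.999]]
contact_force: [0.7, 0.2, -4.1]
finger_gap: 0.0481
shift cm [-12.18 -43.37   0.7 ] turn 0.14 t 12.05 pos [0.4563 0.3297 0.2235] gap 0.0481 F [ 0.7  0.2 -4.1] j6 -0.9838465317474875
```

```bash
python3 -m pendant '[[4,[-0.7,-2.5,0],0],[4,[-1.3,-4.6,0.1],0],[4,[-1.3,-4.6,0.1],0],[4,[-1.3,-4.6,0.1],0],[4,[-1.3,-4.6,0.1],0],[4,[-1.3,-4.6,0.1],0],[4,[-1.3,-4.6,0.1],0],[4,[-1.3,-4.6,0.1],0],[4,[-1.3,-4.6,0],0],[4,[-0.7,-2.5,0],0],[4,[0,0,0],0]]'
python3 -c "
from h import *
go(.585,-.102,.15)"
```

```text
time: 13.15
eef_pos: [0.5822, -0.1016, 0.2185]
ee_rot: [[-0.999, -0.02, 0.049], [-0.019, 1.0, 0.009], [-0.049, 0.008, -0.999]]
contact_force: [0.1, 0.7, -3.9]
finger_gap: 0.0478
shift cm [ 0.06 -0.1   6.86] turn 0.37 t 13.15 pos [ 0.5822 -0.1016  0.2185] gap 0.0478 F [ 0.1  0.7 -3.9] j6 -1.842641845880326
```

```bash
python3 -m pendant '[[4,[0.1,-0.1,2.5],0],[4,[0.1,0,3],0],[4,[0.1,0,3],0],[4,[0.1,0,2.5],0],[4,[0,0,0],0]]'
python3 -c "
from h import *
go(.583,-.102,.06)
s=camera('side')
cv2.imwrite('pics/p5.png',cv2.resize(np.clip(s['frame'][140:260,200:340,::-1]*1.5,0,255).astype(np.uint8),(700,600),interpolation=2))"
```

```text
time: 13.65
eef_pos: [0.5816, -0.1012, 0.1044]
ee_rot: [[-0.999, -0.017, 0.048], [-0.017, 1.0, 0.01], [-0.048, 0.009, -0.999]]
contact_force: [-0.0, 0.5, -3.5]
finger_gap: 0.0477
shift cm [ 0.07 -0.13  4.44] turn 0.23 t 13.65 pos [ 0.5816 -0.1012  0.1044] gap 0.0477 F [-0.   0.5 -3.5] j6 -1.850213689569571
```

View pics/p5.png

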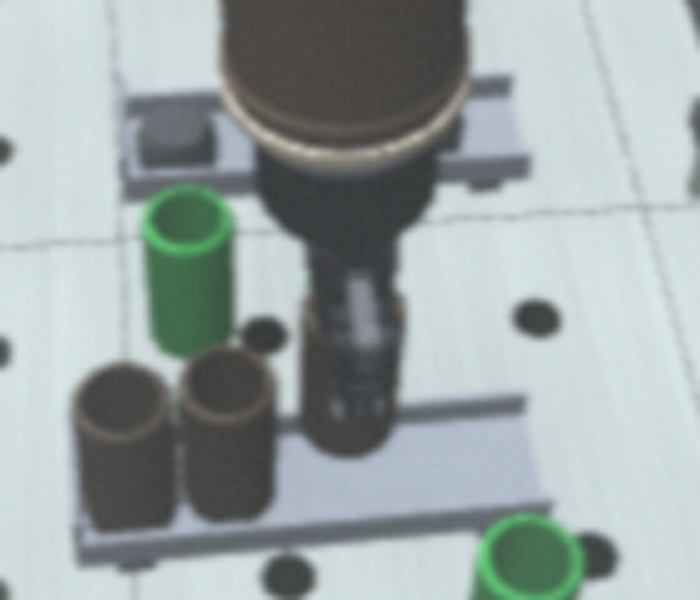

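The new stub hangs upright behind the row, at about (350,380) in the crop, with clearance. I'll lower it to the floor.

```bash
python3 -m pendant '[[4,[0.1,-0.1,1.5],0],[4,[0,0,1.5],0],[4,[0,0,1],0],[4,[0,0,0.1],0]]'
python3 -c "
from h import *
go(.571,-.102,.0575)"
```

```text
time: 14.1
eef_pos: [0.586, -0.1014, 0.0677]
ee_rot: [[-0.998, -0.019, 0.055], [-0.018, 1.0, 0.009], [-0.055, 0.007, -0.998]]
contact_force: [-0.2, -0.9, -4.5]
finger_gap: 0.0479
shift cm [ 1.55 -0.04  0.94] turn 0.3 t 14.1 pos [ 0.586  -0.1014  0.0677] gap 0.0479 F [-0.2 -0.9 -4.5] j6 -1.8550943644981541
```

```bash
python3 -m pendant '[[4,[0.4,0,0.4],0],[4,[0.2,0,0.3],0],[4,[0,0,0],0]]'
python3 -m pendant '[[4,[0.2,0,0.1],0]]'
python3 -c "
from h import *
go(.571,-.102,.0575)"
```

```text
time: 14.4
eef_pos: [0.5806, -0.1015, 0.061]
ee_rot: [[-0.998, -0.019, 0.056], [-0.018, 1.0, 0.008], [-0.056, 0.007, -0.998]]
contact_force: [0.1, 0.4, -4.8]
finger_gap: 0.0479
time: 14.5
eef_pos: [0.579, -0.1016, 0.0603]
ee_rot: [[-0.998, -0.019, 0.057], [-0.018, 1.0, 0.008], [-0.057, 0.007, -0.998]]
contact_force: [1.0, -0.3, -4.4]
finger_gap: 0.0477
shift cm [ 0.81 -0.03  0.23] turn 0.3 t 14.5 pos [ 0.579  -0.1016  0.0603] gap 0.0477 F [ 1.  -0.3 -4.4] j6 -1.860721394557541
```

```bash
python3 -m pendant '[[4,[0.2,0,0.1],0],[4,[0.2,0,0],0]]'
python3 -m pendant '[[4,[0.15,0,0.05],0]]'
python3 -m pendant '[[4,[0.1,0,0.05],0]]'
```

```text
time: 14.7
eef_pos: [0.5749, -0.1018, 0.0592]
ee_rot: [[-0.998, -0.019, 0.057], [-0.018, 1.0, 0.008], [-0.057, 0.007, -0.998]]
contact_force: [0.1, 0.0, -3.7]
finger_gap: 0.0477
time: 14.8
eef_pos: [0.5732, -0.1018, 0.0587]
ee_rot: [[-0.998, -0.019, 0.057], [-0.018, 1.0, 0.008], [-0.057, 0.007, -0.998]]
contact_force: [0.3, 0.6, -4.2]
finger_gap: 0.0479
time: 14.9
eef_pos: [0.5727, -0.1019, 0.0584]
ee_rot: [[-0.998, -0.018, 0.058], [-0.018, 1.0, 0.008], [-0.058, 0.007, -0.998]]
contact_force: [4.6, 0.9, -1.7]
finger_gap: 0.0479
```

It touches the back stub (4.6 N). I'll lower it to the floor now.

```bash
python3 -m pendant '[[4,[0,0,0.1],0],[4,[0,0,0.05],0]]'
python3 -m pendant '[[4,[0,0,0.1],0]]'
```

```text
time: 15.1
eef_pos: [0.573, -0.102, 0.0571]
ee_rot: [[-0.998, -0.018, 0.059], [-0.018, 1.0, 0.008], [-0.059, 0.006, -0.998]]
contact_force: [-0.5, -0.7, -3.3]
finger_gap: 0.0476
time: 15.2
eef_pos: [0.573, -0.102, 0.0561]
ee_rot: [[-0.998, -0.018, 0.059], [-0.018, 1.0, 0.008], [-0.059, 0.006, -0.998]]
contact_force: [0.8, 1.8, 10.0]
finger_gap: 0.0478
```

```bash
python3 -m pendant '[[6,[0,0,0],0],[6,[0,0,0],0],[6,[0,0,0],0],[6,[0,0,0],0]]'
python3 -m pendant '[[6,[0.1,0,-1],0],[6,[0.1,0,-2],0],[6,[0.1,0,-4],0],[6,[0.1,0,-4.5],0],[6,[0,0,-4.5],0],[6,[0,0,-2],0]]'
python3 -m pendant '[[6,[0,4.6,0],0],[6,[0,4.6,0],0],[6,[0,4.6,0],0],[6,[0,4.6,0],0],[6,[0,4.6,0],0],[6,[0,0,0],0]]'
python3 -c "
from h import *
t=camera('top');s=camera('side')
cv2.imwrite('pics/top6.png',t['frame'][:,:,::-1])
o=np.hstack([cv2.resize(np.clip(a[:,:,::-1]*1.5,0,255).astype(np.uint8),(400,400),interpolation=2) for a in(t['frame'][140:250,250:360],s['frame'][150:260,200:310])]);cv2.imwrite('pics/p6.png',o)"
```

```text
time: 15.6
eef_pos: [0.5733, -0.1021, 0.0562]
ee_rot: [[-0.998, -0.019, 0.059], [-0.018, 1.0, 0.007], [-0.059, 0.006, -0.998]]
contact_force: [-0.5, -0.2, 0.2]
finger_gap: 0.0598
time: 16.2
eef_pos: [0.5554, -0.103, 0.2421]
ee_rot: [[-0.998, -0.018, 0.053], [-0.018, 1.0, 0.009], [-0.053, 0.008, -0.999]]
contact_force: [1.3, -0.5, -0.9]
finger_gap: 0.0596
time: 16.8
eef_pos: [0.5531, 0.1326, 0.2546]
ee_rot: [[-0.998, -0.013, 0.068], [-0.012, 1.0, 0.007], [-0.068, 0.006, -0.998]]
contact_force: [-0.0, -1.0, 0.6]
finger_gap: 0.06
```

View pics/p6.png

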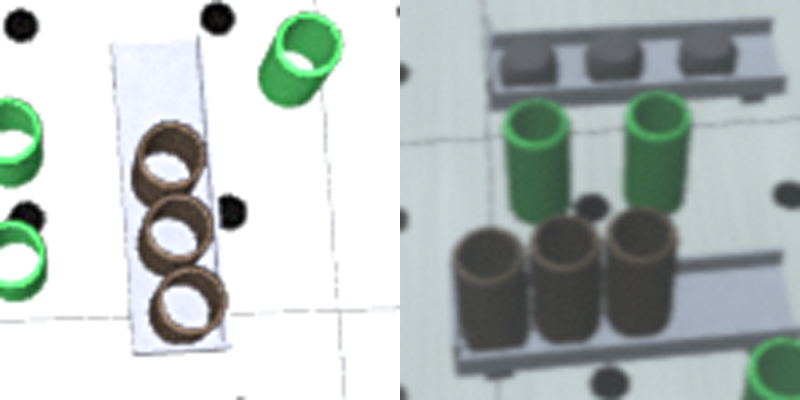

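All three stubs stand upright in a closed row. Their top-crop rims are at (171,158), (176,230) and (189,302), evenly spaced at about 50 mm. The green stubs, and the caps in view, stand where they were. I'm handing in.

```bash
python3 -c "
from h import *
t=camera('top');k=110/400
for u,v in((171,158),(176,230),(189,302)): print(px2w(t,250+u*k-.4,140+v*k-.4,.102)[:2])
print(close_job())"
```

```text
[ 0.56953665 -0.0991305 ]
[ 0.52055417 -0.09996538]
[ 0.4724129  -0.10602465]
the job is handed in; nothing more can be done
None
```

The lane is restocked and the job is handed in, at about 17 s on the robot's clock. `close_job()` reports no verdict, so this rests on my own checks.

- **Old stubs:** I gripped the back stub, held it just clear of the floor and pushed the front stub ahead of it. The push stalled at 11.5 N with the front stub against the stop.
- **New stub:** I carried it from the left side of the table and lowered it behind the row. I slid it forward until it touched the back stub (4.6 N), set it on the floor, let go and moved the arm clear.

**Last checks:** the final top view puts the stubs at x ≈ 0.472, 0.521 and 0.570 m, about 49 mm centre to centre for 48 mm stubs. They stand upright and between the rails. The caps and green stubs, compared by eye, were where they began. The disc, brush and tall tube were not in the last crops, but the gripper never worked near them.

**Disagreements:**
- The first side and top fits differed by up to about 7 mm.
- My lane model was a few mm too long at the back, so I set the final x positions by contact instead.
- The tool drifted to about 0.06 rad of tilt while working in the lane. The stubs settled upright when released.

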